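# Fit spacer and pulley on a tube rotator's spindle and hold its belt tensioner back

### The arm

A 6-joint arm with a two-finger parallel gripper is mounted at the origin on the work surface. World frame = base frame: x ahead of the robot, y to its left, z up, the work surface at z = 0. Lengths are in m, angles in degrees, forces in N, time in s.
With the tool pointing down it reaches from about 0.3 to 0.875 m from the base axis. Payload 6.4 kg.
Tool frame: the origin (TCP) lies midway between the tips of the shut fingers; the grasp point (between the pads) lies 19 mm behind it; z points along the fingers, y is the direction in which the jaws open and shut (so a half turn about z gives the same grasp; the last joint's range is limited). The gripper opens to 85 mm and grips with 20 to 120 N. Pads are 22 mm wide; open, the fingers measure 114 mm over their backs; the gripper's body (76 mm by 85 mm) begins 54 mm behind the grasp point. The pads swing forward as they close: fully open they stand 13 mm farther back than shut.
Start: joints at [51.549, 10.359, 92.074, -0, 77.567, -11.82], TCP at [0.258, 0.514, 0.197] pointing down, gripper open.
Joint ranges: [-171.53, 171.53], [-51.25, 118.39], [17.06, 147.69], [-65.23, 245.23], [0, 150.52], [-178.68, 178.68]. Speed limits (degrees/s): [147.25, 147.25, 172.46, 180, 180, 180].

### API

Orientations are given as a 3x3 rotation matrix whose columns are the frame's x, y, z axes.
In Python, from cell import sense, get_image, sign_off, spot_in gives the robot as it stands.
- The arm moves only by the shell command python3 -m jog 'ROWS' [OPENING]. ROWS is JSON, a list that holds one entry, the list of rows, each a list of 4 numbers: the shift along the tool's x, y, z in cm, then the turn about the tool's z in rad. In form: [[[dx, dy, dz, turn], ...]]. A call has exactly 5 rows; each row shifts and turns the commanded pose from where the row before left it, along the tool's axes as they then stand; what a row does not reach is not made up. A row lasts 1/12 s, in which the tool goes at most 41.7 mm and 7.16 degrees, less where a joint would pass 70% of its speed; a pose out of reach is approached as far as the arm can. A call with a gripper value outside its range is refused whole. OPENING is the closure in counts, from 0 (fully open) to 255 (shut), set as the call begins (- or left out, the last holds). The fingers move at their own pace and stop on an object; the grip force is fixed at half the most. Time passes only in rows, so rows that do not move let the fingers close, or fill a call up. It gives the time, the measured TCP pose, the force and the opening at its end, in the units of the state.
- sense(): the state, without advancing time (a new reading comes with each control period).
- get_image(name): name is "scene" or "top" or "wrist"; returns a dict with "color" (384x512x3 uint8, red, green, blue), "depth" (384x512 float32, m along the optical axis (not along the pixel's ray), 0 where there is no reading), "mtx" (3x3 intrinsics, pixels), "eye" and "orientation" of the camera in the world; the wrist camera has in their place "mount" (4x4, takes a point from camera to tool coordinates, whose origin is the TCP and whose axes are the flange's). Camera axes: x right, y down, z forward; pixel columns grow to the right and rows downward; lengths in m; the calibration is good to about 2 mm. A picture is of the moment at which its call begins: read the wrist's pose just before it.
- sign_off(): hands the job in, once; it reports no verdict.
Trained networks look in the newest picture that a camera, given by its name, has taken for a name from the list of things; names that differ only in an ending like _2 or _b are one class to them, and where a whole thing is asked for, a point or a joint stands for the part that bears it (a point fixed in the world has none). Each returns a list of dicts, best first, with "conf" (0 to 1); they miss things now and then, are a little off and sometimes report something else, mostly with a low value. They report only what shows in the picture. A call takes as long as a camera call. They do not tell look-alikes from the thing itself.
- spot_in(camera, name): "rect" ([left, top, right, bottom] in pixels, round what is visible of it).
The state is a dict: "time_s": time; "q": joint angles; "joint_velocities": joint speeds; "joint_efforts": joint torques, N m; "eef_pos": TCP position; "tcp_rot": TCP orientation; "ft_force": force on the tool from outside, world axes, zero at the start; "torque": the same for the moment, N m; "grip_width": opening from 0.0 (shut) to 1.0 (fully open).
Only numpy, scipy, OpenCV 4.12 (cv2) and the standard library are available. Lean on these libraries where they do the work, as an engineer would, in place of code of your own. Each camera call takes 0.05 s, during which the arm holds its last target.

### The job

Rebuild the drive of the tube rotator: thread the blue spacer collar onto the upright steel spindle until it is fully home, then the orange pulley on top of it, fully home too. Then push the black roller of the red tensioner arm back against its spring, past the ratchet click, until the roller is over the green zone, and finish while still holding it there with the gripper so that a colleague can slip the belt on. Leave the white cap, screwdriver, bottle, jar and beaker where they are.

Things in the scene. Friction and masses are not known exactly. Their poses are not given: they have to be found in the camera images.
- seat (a point): top centre of the dark 30 mm shoulder at the foot of the steel spindle, 20 mm above the table; the rings rest here. The spindle is 16 mm across and rises 46 mm above this point, its last 7 mm tapering to 9 mm. Axes: those of the fixed white drive plate (240 x 220 x 12 mm), z up; this point is 35 mm along x and 70 mm along y from the plate's centre.
- pivot (a point): vertical pivot axis of the red tensioner arm, 26 mm above the table, on the drive plate, same axes as seat, from which it lies 40 mm along x and -120 mm along y. The arm (18 mm wide, top 32 mm above the table, hub 44 mm across) turns about it in a level plane.
- roller_mid (a point): mid axis of the black upright idler roller at the arm's free end, 60 mm above the table; roller 22 mm across, 46 mm tall, top 78 mm above the table, 110 mm from pivot. It spins freely, so its axes mean nothing. Seen from the pivot it stands at 2.705 rad plus tensioner from the plate's x axis, counter-clockwise from above. It can be pinched from above.
- tensioner (a joint): arm angle (rad), counter-clockwise from above: 0 at rest, growing as it is pushed back (roller goes from the spindle towards the plate's -y), 0.85 at the far stop. Spring: 5 N at the roller at 0, 12 N at 0.8. The pawl clicks in at about 0.52; let go beyond, the arm returns only to 0.50. The green band painted under the roller's path runs from 0.60 to the stop; before it, grey.
- roller: the black idler roller itself (22 mm across, 46 mm tall); origin at the centre of its underside, 32 mm above the table.
- pawl: small brass sprung plunger in a dark guide beside the arm's hub, 26 mm above the table; it slides out about 5 mm as the arm's brass tooth passes, then snaps back. Works by itself; not to be handled.
- spacer: blue plastic spacer collar, outside 36 mm, bore 21 mm, 14 mm tall, about 20 to 40 g, lying flat on the grey mat; origin at its very centre (on its axis, at mid height), z along the axis. The same either way up. Goes on first.
- pulley: orange toothed pulley ring, outside 46 mm, bore 21 mm, 20 mm tall, about 35 to 70 g, lying flat on the grey mat; origin at its very centre (on its axis, at mid height), z along the axis. The same either way up. Goes on second, on top of the spacer (its underside then 14 mm above seat).
- cap: white plastic tube cap, 28 mm across, 22 mm tall, standing on the grey mat near the rings; origin at the centre of its underside. Leave alone. The fixed mat is 190 by 230 mm, 3 mm thick, and the cap and rings rest on its top, 3 mm above the table.
- driver: screwdriver, 180 mm long, lying on the table beyond the mat; it lies along its own x axis, handle towards -x; leave alone.
- bottle: amber bottle, 60 mm across, 130 mm tall, standing at the back of the table; origin at the centre of its underside; leave alone.
- jar: clear jar with blue lid, 60 mm across, 75 mm tall, standing at the back of the table; origin at the centre of its underside; leave alone.
- beaker: white open beaker, 70 mm across, 85 mm tall, on the table to the robot's right; origin at the centre of its underside; leave alone.
Things that resemble listed ones, but are neither listed nor needed, are in the scene too. Of the things that look like the spacer, the smallest one is meant.

How it is judged:
By the outcome, as a careful person would: the job done as asked, in the order asked, and still so for the second after the job is handed in, while the arm keeps its last pose, push and grip.
It also fails if it takes over 61 s, if anything falls off the work surface, if the arm or the gripper's body presses on something with over 40 N, if the wrist force passes 120 N, or if a joint passes its speed limit or range.

## Working session

There is one attempt and no reset: what is moved stays moved. The work goes in short steps, Python scripts to look and compute and a shell command to move; the robot and the scene stay as the last step left them, time stands still between calls to the robot, and variables do not carry over. Pictures are saved under pics/ and viewed, and the job is handed in when it is done.

```bash
mkdir -p pics; ls; cat > h.py <<'E'
import numpy as np, cv2
from cell import sense, get_image, sign_off, spot_in
def cam(im, st=None):
    if 'eye' in im:
        return np.array(im['orientation']), np.array(im['eye'])
    M=np.array(im['mount']); R=np.array(st['tcp_rot']); p=np.array(st['eef_pos'])
    return R@M[:3,:3], R@M[:3,3]+p
def cloud(im, st=None):
    R,t=cam(im,st); K=np.array(im['mtx']); d=im['depth']
    v,u=np.indices(d.shape)
    P=np.stack([(u-K[0,2])/K[0,0]*d,(v-K[1,2])/K[1,1]*d,d],-1)
    W=P@R.T+t; W[d==0]=np.nan
    return W
def proj(im,p,st=None):
    R,t=cam(im,st); K=np.array(im['mtx']); c=(np.array(p)-t)@R
    return (K@(c/c[2]))[:2]
def ray(im,u,v,z,st=None):
    R,t=cam(im,st); K=np.array(im['mtx'])
    d=R@np.array([(u-K[0,2])/K[0,0],(v-K[1,2])/K[1,1],1]); return t+d*(z-t[2])/d[2]
def save(im,name,crop=None,s=1.5):
    c=im['color'][...,::-1]
    if crop: l,t,r,b=crop; c=c[t:b,l:r]
    cv2.imwrite('pics/'+name,cv2.resize(c,None,fx=s,fy=s,interpolation=cv2.INTER_CUBIC))
E
python3 - <<'E'
from h import *
np.set_printoptions(precision=4,suppress=True)
s=sense(); print(s)
for n in ['scene','top']:
    im=get_image(n); save(im,n+'0.png'); print(n,im['eye'],im['mtx'])
    W=cloud(im); np.save(n+'.npy',W)
    for o in ['spacer','pulley','cap','roller','pawl','driver','bottle','jar','beaker','tensioner','pivot','seat']:
        for r in spot_in(n,o)[:4]:
            l,t,rr,b=r['rect']; u=int((l+rr)/2);v=int((t+b)/2)
            print(o,np.round(r['rect']),round(r['conf'],2),W[min(v,383),min(u,511)])
print(sense()['time_s'])
E
```

```text
pics
{'time_s': 0.0, 'q': array([ 51.5491,  10.4029,  92.1326,   0.0001,  77.5678, -11.8187]), 'joint_velocities': array([-0.0947,  0.0175, -0.0638,  0.0263, -0.1004, -0.076 ]), 'joint_efforts': array([  0.0001, -44.4857, -35.1349,  -0.0002,   0.0089,   0.    ]), 'eef_pos': array([0.2573, 0.5135, 0.1966]), 'tcp_rot': array([[-0.8939,  0.4483, -0.0011],
       [ 0.4483,  0.8939, -0.0014],
       [ 0.0004, -0.0018, -1.    ]]), 'ft_force': array([-0.9232,  0.5602, -0.1277]), 'torque': array([ 0.0795,  0.0238, -0.0127]), 'grip_width': 1.0022668559489494}
scene [0.8977 0.6208 0.6819] [[371.0261   0.     260.7222]
 [  0.     371.0261 188.2874]
 [  0.       0.       1.    ]]
spacer [378. 299. 398. 327.] 0.97 [ 0.491   0.4058 -0.0022]
spacer [368. 228. 390. 242.] 0.77 [ 0.3666  0.2457 -0.0002]
spacer [333. 254. 352. 268.] 0.47 [0.4907 0.2613 0.0003]
pulley [284. 249. 305. 274.] 0.85 [0.5883 0.213  0.0041]
pulley [160. 160. 186. 196.] 0.31 [ 0.7405 -0.141   0.0482]
roller [267. 137. 274. 160.] 0.5 [ 0.4643 -0.1091  0.0671]
pawl [333. 252. 355. 270.] 0.69 [0.4916 0.2656 0.0022]
driver [184. 25
[... 865 characters left out ...]
0173]
pulley [170. 167. 188. 184.] 0.48 [0.5944 0.2136 0.0052]
cap [194. 201. 205. 213.] 0.59 [0.4982 0.1453 0.0243]
cap [174. 166. 188. 183.] 0.22 [0.5976 0.2106 0.0048]
roller [281. 217. 292. 224.] 0.49 [ 0.4622 -0.1185  0.0801]
roller [235. 113. 254. 139.] 0.19 [0.7335 0.0114 0.1051]
driver [190. 103. 205. 158.] 0.73 [0.7373 0.1606 0.0126]
bottle [234. 111. 255. 136.] 0.69 [0.7368 0.0113 0.1297]
jar [293. 120. 314. 143.] 0.92 [ 0.7285 -0.1648  0.0783]
beaker [362. 208. 386. 231.] 0.7 [ 0.4708 -0.4006  0.0051]
tensioner [283. 177. 304. 224.] 0.7 [ 0.5233 -0.1434  0.0308]
pivot [240. 166. 328. 255.] 0.78 [ 0.4922 -0.115   0.0107]
seat [241. 168. 323. 259.] 0.85 [ 0.4828 -0.1119  0.0122]
1.3
```

View pics/scene0.png

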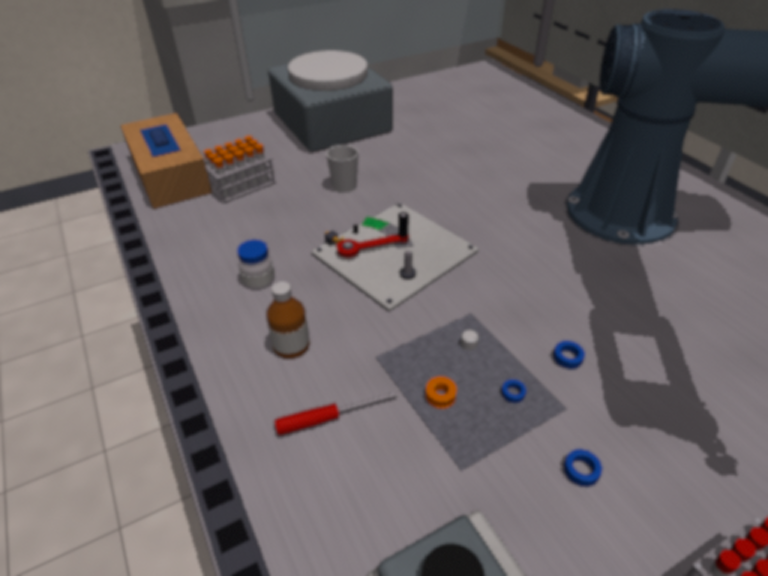

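View pics/top0.png

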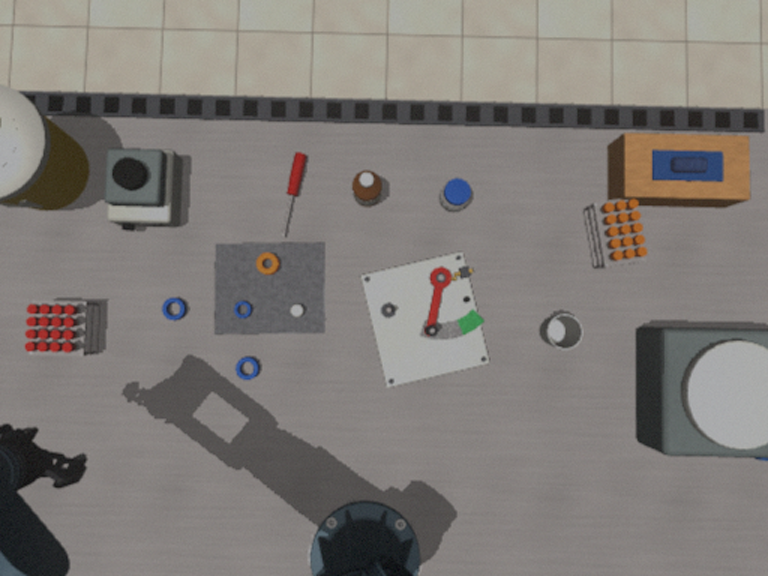

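The top view shows three blue rings: (116,206), (165,245) off the mat, and (162,206) on the mat. The mat one looks smallest and lies on the grey mat as described. I'll measure and confirm it with a crop.

```bash
cat > m.py <<'E'
from h import *
np.set_printoptions(precision=4,suppress=True)
for n in ['top','scene']:
    im=get_image(n); save(im,n+'c.png',(90,150,200,270) if n=='top' else (270,210,420,340),5)
    hsv=cv2.cvtColor(im['color'],cv2.COLOR_RGB2HSV)
    for nm,lo,hi,z in [('blue',(105,120,40),(125,255,255),.017),('orange',(8,150,120),(20,255,255),.023)]:
        m=cv2.inRange(hsv,lo,hi)
        k,l,st,c=cv2.connectedComponentsWithStats(m)
        for i in range(1,k):
            if st[i,4]<20: continue
            x,y,w,h=st[i,:4]
            cs,_=cv2.findContours((l==i).astype(np.uint8),0,1)
            pts=np.array([ray(im,p[0][0],p[0][1],z) for p in cs[0]])[:,:2].astype(np.float32)
            (cx,cy),r=cv2.minEnclosingCircle(pts)
            if 0<cy<.5 : print(n,nm,st[i],'centre',cx,cy,'diam mm',2000*r)
    # white plate
    m=cv2.inRange(hsv,(0,0,150),(179,30,255))
    k,l,st,c=cv2.connectedComponentsWithStats(m)
    for i in range(1,k):
        W=ray(im,*c[i],.012)
        if st[i,4]>1500 and abs(W[0]-.48)<.06 and abs(W[1]+.1)<.07:
            cs,_=cv2.findContours((l==i).astype(np.uint8),0,1)
            pts=np.array([ray(im,p[0][0],p[0][1],.012) for p in max(cs,key=len)])[:,:2].astype(np.float32)
            print(n,'plate',cv2.minAreaRect(pts),st[i])
print(sense()['time_s'])
E
python3 m.py
```

```text
top blue [109 199  14  14 108] centre 0.49355533719062805 0.40442413091659546 diam mm 45.67381367087364
top blue [156 201  12  11  64] centre 0.4957329034805298 0.2623175382614136 diam mm 34.72847491502762
top blue [158 238  14  15 108] centre 0.37566402554512024 0.24872218072414398 diam mm 46.14434018731117
top orange [171 169  15  14 121] centre 0.591418981552124 0.21372158825397491 diam mm 44.182419776916504
top plate ((0.4849315285682678, -0.11492522060871124), (0.23813356459140778, 0.21745407581329346), 14.648117065429688) [ 241  169   85   90 3760]
scene blue [369 227  21  18 239] centre 0.3826313614845276 0.2549993395805359 diam mm 54.629579186439514
scene blue [334 253  17  15 174] centre 0.5007519721984863 0.2701616585254669 diam mm 41.728947311639786
scene blue [376 300  25  24 366] centre 0.4995853304862976 0.4105663299560547 diam mm 52.176397293806076
scene orange [284 251  20  17 240] centre 0.5940535664558411 0.21991972625255585 diam mm 45.82500457763672
scene plate ((0.4860069453716278, -0.10753713548183441), (0.23020826280117035, 0.20881398022174835), 14.536957740783691) [ 213  138   99   63 2136]
1.4
```

View crop.

View pics/topc.png

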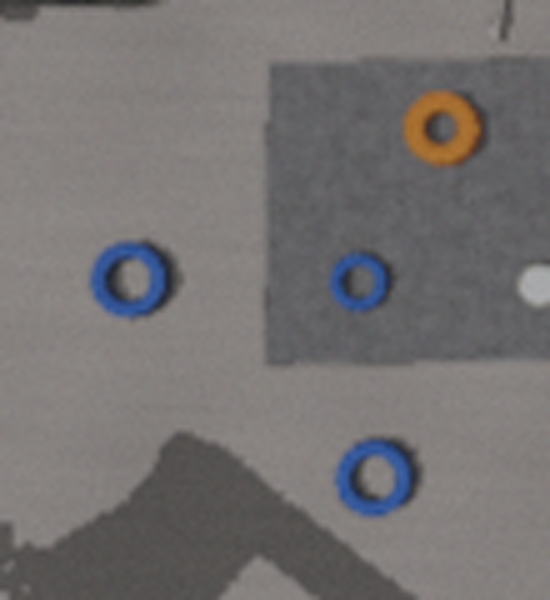

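```bash
grep -n . h.py | tail -1; python3 - <<'E'
import numpy as np
a=np.array([[-0.8939,0.4483,-0.0011],[0.4483,0.8939,-0.0014],[0.0004,-0.0018,-1.]])
p=np.array([.2573,.5135,.1966])
print((a.T@(np.array([.496,.2625,.15])-p))*100)
E
```

```text
23:    cv2.imwrite('pics/'+name,cv2.resize(c,None,fx=s,fy=s,interpolation=cv2.INTER_CUBIC))
[-32.591587 -11.727581   4.668883]
```

The crop's smallest blue ring, at crop (358,282), lies on the mat. Measured outside diameter is 35 mm against 46 mm for the other two, so this is the spacer. Next I move above it.

```bash
python3 -m jog '[[[-3.62,-1.3,0.5,0],[-3.62,-1.3,0.5,0],[-3.62,-1.3,0.5,0],[-3.62,-1.3,0.5,0],[-3.62,-1.3,0.5,0]]]' 0; python3 -m jog '[[[-3.62,-1.3,0.5,0],[-3.62,-1.3,0.5,0],[-3.62,-1.3,0.5,0],[-3.62,-1.3,0.5,0],[0,0,0,0]]]'
```

```text
time_s: 1.82
eef_pos: [0.3913, 0.3735, 0.1725]
tcp_rot: [[-0.894, 0.448, 0.0], [0.448, 0.894, 0.0], [-0.0, 0.0, -1.0]]
ft_force: [1.0, 0.2, -1.5]
grip_width: 0.998
time_s: 2.23
eef_pos: [0.5006, 0.2583, 0.1518]
tcp_rot: [[-0.891, 0.453, 0.001], [0.453, 0.891, -0.002], [-0.002, -0.001, -1.0]]
ft_force: [-0.6, 0.5, -0.4]
grip_width: 1.0
```

```bash
cat > w.py <<'E'
from h import *
import sys
np.set_printoptions(precision=4,suppress=True)
s=sense(); im=get_image('wrist'); save(im,sys.argv[1])
print(s['eef_pos'],s['ft_force'],s['grip_width'],s['time_s'],np.degrees(np.arctan2(s['tcp_rot'][1,1],s['tcp_rot'][0,1])))
print(im['mount'])
W=cloud(im,s)
hsv=cv2.cvtColor(im['color'],cv2.COLOR_RGB2HSV)
for nm,lo,hi,z in [('blue',(105,120,40),(125,255,255),.017),('orange',(8,150,120),(20,255,255),.023)]:
    m=cv2.inRange(hsv,lo,hi)
    k,l,st,c=cv2.connectedComponentsWithStats(m)
    for i in range(1,k):
        if st[i,4]<150: continue
        mm=(l==i)&~np.isnan(W[...,2])
        zt=np.percentile(W[mm][:,2],90)
        top=mm&(abs(W[...,2]-zt)<.0025)
        (cx,cy),r=cv2.minEnclosingCircle(W[top][:,:2].astype(np.float32))
        mi=(l==i)&top
        cs,_=cv2.findContours(mi.astype(np.uint8),0,1)
        pts=max(cs,key=len)[:,0]; 
        el=cv2.fitEllipse(cv2.convexHull(pts))
        c2=ray(im,*el[0],zt,s)
        d=np.array(s['tcp_rot']).T@(c2-s['eef_pos'])*100
        print(nm,st[i],'z',zt,'circ',cx,cy,2000*r,'ell',c2,'tool cm',d)
E
python3 w.py w1.png
```

```text
[0.5006 0.2583 0.1518] [-0.5791  0.4855 -0.3573] 0.9998936985419028 2.2333 63.04946074363772
[[ 0.001  -0.9503 -0.3113  0.0809]
 [ 1.      0.0008  0.0008  0.0003]
 [-0.0005 -0.3113  0.9503 -0.1767]
 [ 0.      0.      0.      1.    ]]
blue [ 178   58   45   47 1035] z 0.019686897158619508 circ 0.3749048411846161 0.2528063654899597 46.652402728796005 ell [0.3749 0.2532 0.0197] tool cm [11.0009 -6.1248 13.1916]
blue [358  94  42  44 898] z 0.019672709541352407 circ 0.49293190240859985 0.4085409939289093 45.80480605363846 ell [0.4922 0.4083 0.0197] tool cm [ 7.5798 13.0144 13.1757]
blue [249 159  29  31 487] z 0.01802462491427609 circ 0.4949257969856262 0.26683253049850464 35.58863326907158 ell [0.4945 0.2671 0.018 ] tool cm [ 0.9746  0.5252 13.3709]
orange [246 237  35  38 889] z 0.023866286778351665 circ 0.5913295745849609 0.21797023713588715 46.015653759241104 ell [0.5903 0.2189 0.0239] tool cm [-9.7506  0.5761 12.8099]
```

```bash
python3 -m jog '[[[0.2,0.2,2,0],[0,0,2,0],[0,0,2,0],[0,0,0,0],[0,0,0,0]]]'; python3 w.py w2.png
```

```text
time_s: 2.7
eef_pos: [0.4941, 0.2666, 0.0918]
tcp_rot: [[-0.894, 0.447, -0.003], [0.447, 0.894, -0.001], [0.002, -0.002, -1.0]]
ft_force: [-0.7, -0.1, 0.2]
grip_width: 1.002
[0.4941 0.2666 0.0918] [-0.6548 -0.078   0.1555] 1.0021366625234194 2.7 63.429724800127794
[[ 0.001  -0.9503 -0.3113  0.0809]
 [ 1.      0.0008  0.0008  0.0003]
 [-0.0005 -0.3113  0.9503 -0.1767]
 [ 0.      0.      0.      1.    ]]
blue [ 155   57   54   59 1670] z 0.019586585164333283 circ 0.37505611777305603 0.25273972749710083 46.699780970811844 ell [0.3747 0.2533 0.0196] tool cm [10.0621 -6.5141  7.257 ]
blue [ 375  103   52   53 1344] z 0.01962890326916683 circ 0.4929662346839905 0.4086340069770813 46.10829055309296 ell [0.492  0.4084 0.0196] tool cm [ 6.5096 12.5947  7.2123]
blue [242 179  36  37 735] z 0.0179137126911476 circ 0.49483224749565125 0.2666078805923462 35.5878621339798 ell [0.4942 0.2672 0.0179] tool cm [-0.0051  0.0684  7.3911]
orange [ 239  269   41   45 1260] z 0.02374469159406728 circ 0.5918217897415161 0.21829643845558167 45.92083767056465 ell [0.5901 0.219  0.0237] tool cm [-10.7326   0.0515   6.7847]
```

View pics/w2.png

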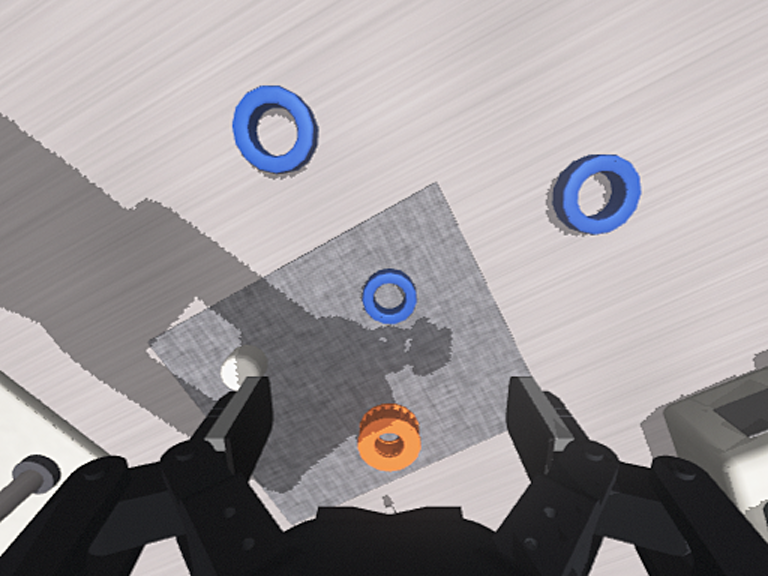

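Wrist view: the spacer sits at (388,296) of the enlarged image, midway between the fingers. Its top reads 18 mm (17 expected) and it measures 35.6 mm across. Descending.

```bash
python3 -m jog '[[[0,0,2.5,0],[0,0,2.5,0],[0,0,2,0],[0,0,1,0],[0,0,0.6,0]]]'; python3 -m jog '[[[0,0,0,0],[0,0,0,0],[0,0,0,0],[0,0,0,0],[0,0,0,0]]]' 255;  python3 -m jog '[[[0,0,0,0],[0,0,0,0],[0,0,0,0],[0,0,0,0],[0,0,0,0]]]'
```

```text
time_s: 3.17
eef_pos: [0.4956, 0.2665, 0.0064]
tcp_rot: [[-0.894, 0.448, -0.0], [0.448, 0.894, 0.0], [0.0, -0.0, -1.0]]
ft_force: [-0.0, 1.2, -0.3]
grip_width: 1.005
time_s: 3.58
eef_pos: [0.4964, 0.2663, 0.0076]
tcp_rot: [[-0.894, 0.448, 0.002], [0.448, 0.894, 0.001], [-0.001, 0.001, -1.0]]
ft_force: [0.1, -0.1, -0.1]
grip_width: 0.297
time_s: 4.0
eef_pos: [0.4956, 0.2661, 0.0065]
tcp_rot: [[-0.894, 0.448, -0.0], [0.448, 0.894, -0.0], [0.0, -0.0, -1.0]]
ft_force: [0.1, 0.4, -0.1]
grip_width: -0.0
```

```bash
python3 w.py w3.png | tail -5
```

```text
[-0.0005 -0.3113  0.9503 -0.1767]
 [ 0.      0.      0.      1.    ]]
blue [  96   24   91   91 4815] z 0.019432844122693 circ 0.37492823600769043 0.2526649236679077 47.26587235927582 ell [0.3747 0.2537 0.0194] tool cm [10.2529 -6.5218 -1.2962]
blue [ 425   96   86   79 4390] z 0.019392079731032935 circ 0.4933439791202545 0.40849581360816956 47.33908921480179 ell [0.4914 0.408  0.0194] tool cm [ 6.7408 12.4977 -1.2939]
blue [ 233  206   52   43 1179] z 0.01776812841679027 circ 0.49495768547058105 0.26676055788993835 35.430390387773514 ell [0.494  0.2673 0.0178] tool cm [ 0.2046  0.0389 -1.1309]
```

View pics/w3.png

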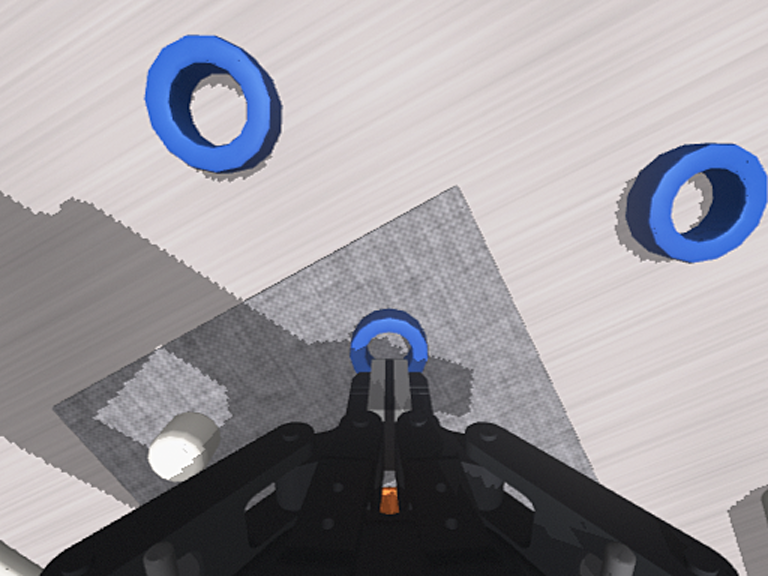

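```bash
python3 - <<'E'
from h import *
np.set_printoptions(precision=4,suppress=True)
s=sense(); im=get_image('wrist'); save(im,'w4.png',(210,190,310,290),7)
W=cloud(im,s)
for v in range(228,300,5):
    print(v,[np.round((s['tcp_rot'].T@(W[v,u]-s['eef_pos']))*1000,1).tolist() for u in (246,254,265)], W[v,254][2])
E
```

```text
228 [[6.0, -8.3, -9.7], [-0.2, -3.2, 4.2], [0.4, 4.7, 2.8]] 0.0022944838345417273
233 [[-3.9, -9.1, 3.5], [-3.4, -3.2, 2.6], [-3.4, 4.7, 2.4]] 0.003896427903763877
238 [[-4.5, -8.8, -3.5], [-7.8, -3.3, 3.3], [-7.6, 4.8, 3.0]] 0.003121163622482409
243 [[-5.3, -8.5, -9.4], [12.2, -2.4, -43.3], [11.9, 3.6, -42.8]] 0.0497591407034729
248 [[7.8, -6.9, -40.9], [11.9, -2.3, -48.4], [11.5, 3.5, -47.8]] 0.054889580959694234
253 [[7.7, -6.6, -46.3], [11.4, -2.2, -52.9], [11.6, 3.4, -53.3]] 0.05933597054608471
258 [[6.6, -6.5, -49.6], [11.6, -2.1, -58.1], [12.3, 3.3, -59.4]] 0.06454884953723124
263 [[12.0, -5.8, -63.4], [11.5, -2.0, -62.6], [11.5, 3.2, -62.6]] 0.06904599575933415
268 [[12.2, -5.6, -68.1], [11.9, -1.9, -67.6], [12.0, 3.1, -67.7]] 0.07403293178087132
273 [[11.5, -5.5, -71.0], [11.3, -1.9, -70.8], [11.9, 3.0, -71.6]] 0.07725932391517798
278 [[14.5, -5.0, -79.3], [9.9, -1.9, -72.5], [8.9, 3.1, -71.0]] 0.07898669473613278
283 [[12.2, -5.1, -79.5], [12.6, -1.7, -80.0], [12.7, 2.9, -80.2]] 0.08647261281580611
288 [[12.3, -4.9, -82.9], [11.9, -1.7, -82.5], [11.6, 2.8, -81.9]] 0.08890774498481749
293 [[12.4, -4.8, -86.2], [8.7, -1.7, -81.4], [9.7, 2.8, -82.7]] 0.08786040088604688
298 [[12.8, -4.6, -89.8], [6.2, -1.7, -81.3], [6.4, 2.9, -81.6]] 0.08775744061796734
```

View pics/w4.png

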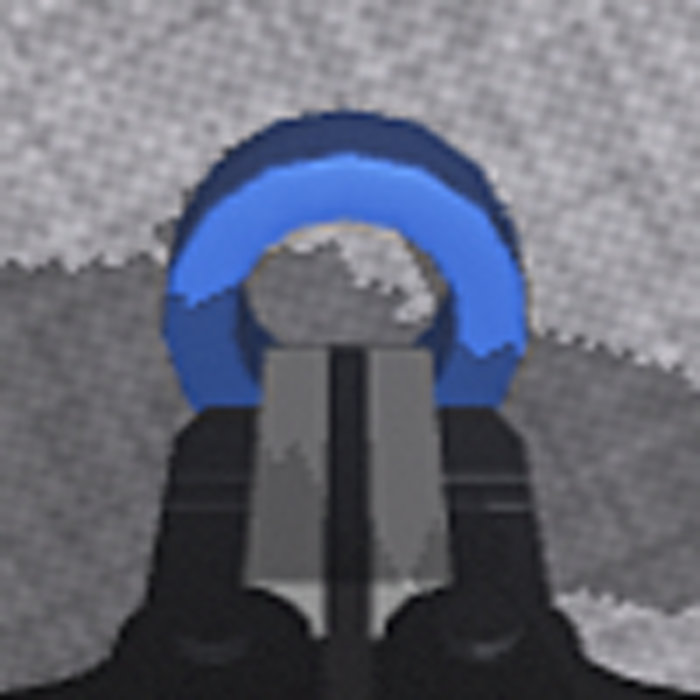

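```bash
python3 - <<'E'
from h import *
np.set_printoptions(precision=4,suppress=True)
s=sense(); im=get_image('wrist')
for z in (0,-.019,-.043,-.07): print(z,proj(im,s['eef_pos']+s['tcp_rot']@[.011,-.003,z],s))
im=get_image('scene'); print(proj(im,s['eef_pos'])); save(im,'s5.png',(270,150,420,290),5)
u,v=proj(im,s['eef_pos']); W=cloud(im)
for dv in range(-40,12,4): print(dv,[W[int(v)+dv,int(u)+k].round(3).tolist() for k in(-4,0,4)])
E
```

```text
0 [254.1698 215.6771]
-0.019 [253.6587 226.7744]
-0.043 [252.8357 244.6418]
-0.07 [251.5454 272.6544]
[342.0179 260.7165]
-40 [[0.421, 0.158, -0.001], [0.509, 0.253, 0.134], [0.53, 0.283, 0.173]]
-36 [[0.43, 0.168, -0.001], [0.508, 0.255, 0.124], [0.518, 0.274, 0.147]]
-32 [[0.438, 0.18, -0.0], [0.506, 0.256, 0.111], [0.519, 0.278, 0.139]]
-28 [[0.445, 0.189, -0.002], [0.514, 0.265, 0.113], [0.516, 0.277, 0.126]]
-24 [[0.456, 0.202, 0.002], [0.519, 0.272, 0.109], [0.512, 0.276, 0.111]]
-20 [[0.464, 0.212, 0.002], [0.509, 0.265, 0.084], [0.511, 0.278, 0.099]]
-16 [[0.471, 0.221, 0.002], [0.511, 0.27, 0.078], [0.519, 0.287, 0.101]]
-12 [[0.477, 0.229, 0.0], [0.508, 0.269, 0.062], [0.523, 0.292, 0.096]]
-8 [[0.486, 0.24, 0.003], [0.506, 0.27, 0.049], [0.502, 0.277, 0.054]]
-4 [[0.5, 0.255, 0.014], [0.491, 0.259, 0.013], [0.485, 0.265, 0.015]]
0 [[0.501, 0.259, 0.005], [0.492, 0.262, 0.002], [0.488, 0.27, 0.008]]
4 [[0.513, 0.273, 0.014], [0.507, 0.278, 0.017], [0.5, 0.283, 0.016]]
8 [[0.513, 0.275, 0.002], [0.509, 0.282, 0.008], [0.498, 0.284, 0.003]]
```

View pics/s5.png

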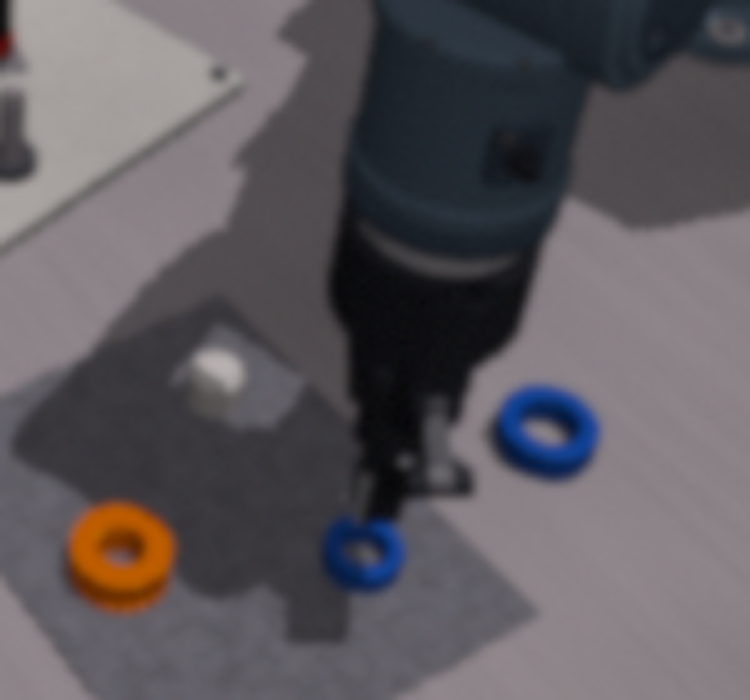

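The wrist depth shows the real fingertips about 40 mm behind the reported TCP: pads end at tool z ≈ -0.040. The scene view agrees, as the closed fingers at crop (385,510) hover above the undisturbed ring at (363,552). I'll allow for this 40 mm offset from here on.

```bash
python3 -m jog '[[[0.1,0.03,0,0],[0,0,0,0],[0,0,0.9,0],[0,0,1.4,0],[0,0,0.9,0]]]' 0; python3 w.py w6.png | tail -5
```

```text
time_s: 4.62
eef_pos: [0.4943, 0.2666, -0.0269]
tcp_rot: [[-0.894, 0.448, -0.001], [0.448, 0.894, -0.0], [0.001, -0.001, -1.0]]
ft_force: [-0.4, -0.1, -0.5]
grip_width: 0.71
 [-0.0005 -0.3113  0.9503 -0.1767]
 [ 0.      0.      0.      1.    ]]
blue [  53    3  118  116 8428] z 0.019369196861618133 circ 0.3751573860645294 0.252498596906662 47.707248479127884 ell [0.3746 0.2539 0.0194] tool cm [10.1379 -6.5054 -4.6134]
blue [ 451   96   61   96 3944] z 0.019170953119787476 circ 0.49173974990844727 0.40303686261177063 44.45324093103409 ell [0.4905 0.4055 0.0192] tool cm [ 6.5686 12.2345 -4.6061]
blue [ 228  227   62   64 2590] z 0.017688331323664902 circ 0.4949546158313751 0.26636603474617004 36.121390759944916 ell [0.4936 0.2674 0.0177] tool cm [ 0.1014  0.0317 -4.4547]
```

View pics/w6.png

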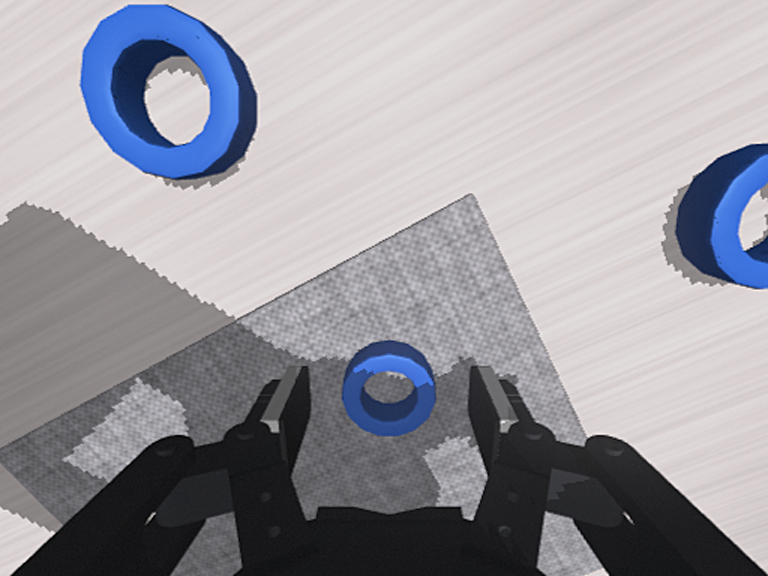

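```bash
python3 - <<'E'
from h import *
np.set_printoptions(precision=4,suppress=True)
s=sense(); im=get_image('wrist'); W=cloud(im,s)
T=(W-s['eef_pos'])@s['tcp_rot']
for u,v in [(195,250),(200,248),(203,250),(203,260),(318,248),(322,250),(196,262),(190,275)]: print(u,v,T[v,u]*1000, W[v,u,2])
E
python3 -m jog '[[[0.05,0,0.2,0],[0,0,0.2,0],[0,0,0.1,0],[0,0,0,0],[0,0,0,0]]]' 255;  python3 -m jog '[[[0,0,0,0],[0,0,0,0],[0,0,0,0],[0,0,0,0],[0,0,0,0]]]'
```

```text
195 250 [ 11.0553 -33.246  -49.1399] 0.020632433874676004
200 248 [  3.3062 -34.556  -32.5537] 0.004027226426056074
203 250 [  0.9635 -33.2919 -30.6954] 0.0021585838868642127
203 260 [ -5.2606 -33.4877 -31.7075] 0.0031528781438463493
318 248 [  3.1284  35.4178 -32.1297] 0.0034082673583094303
322 250 [  9.4016  34.279  -46.0297] 0.01732969998994499
196 262 [  3.5446 -33.379  -48.5818] 0.020052681430370117
190 275 [  4.244  -33.3683 -61.7333] 0.03320608047030317
time_s: 5.13
eef_pos: [0.495, 0.2672, -0.0299]
tcp_rot: [[-0.894, 0.448, 0.001], [0.448, 0.894, 0.0], [-0.001, 0.001, -1.0]]
ft_force: [-0.7, 0.2, 1.2]
grip_width: 0.393
time_s: 5.55
eef_pos: [0.495, 0.2672, -0.0299]
tcp_rot: [[-0.894, 0.448, 0.001], [0.448, 0.894, 0.0], [-0.001, 0.001, -1.0]]
ft_force: [0.1, -0.1, 6.2]
grip_width: 0.389
```

```bash
python3 -m jog '[[[0,0,-1,0],[0,0,-2,0],[0,0,-3,0],[0,0,-3,0],[0,0,0,0]]]';  python3 w.py w7.png | tail -5
```

```text
time_s: 5.97
eef_pos: [0.4984, 0.2683, 0.0658]
tcp_rot: [[-0.894, 0.448, 0.009], [0.448, 0.894, 0.003], [-0.007, 0.006, -1.0]]
ft_force: [1.4, 0.8, -0.1]
grip_width: 0.396
 [ 0.      0.      0.      1.    ]]
blue [ 136   45   64   66 2312] z 0.019502723927248344 circ 0.37482208013534546 0.25280189514160156 46.68917879462242 ell [0.3747 0.2535 0.0195] tool cm [10.4279 -6.895   4.5125]
blue [ 384   97   58   60 1690] z 0.019591877307584257 circ 0.4930959641933441 0.40879085659980774 46.33196070790291 ell [0.4918 0.4083 0.0196] tool cm [ 6.8909 12.1931  4.6504]
blue [ 228  229   63   65 2684] z 0.11339934443648843 circ 0.4989820420742035 0.26836708188056946 36.22015938162804 ell [0.4972 0.2692 0.1134] tool cm [ 0.1135  0.0521 -4.7617]
orange [ 233  290   46   39 1289] z 0.02380593271848652 circ 0.5915092825889587 0.2183154970407486 45.25093734264374 ell [0.5902 0.2191 0.0238] tool cm [-10.3872  -0.3117   4.2684]
```

View pics/w7.png

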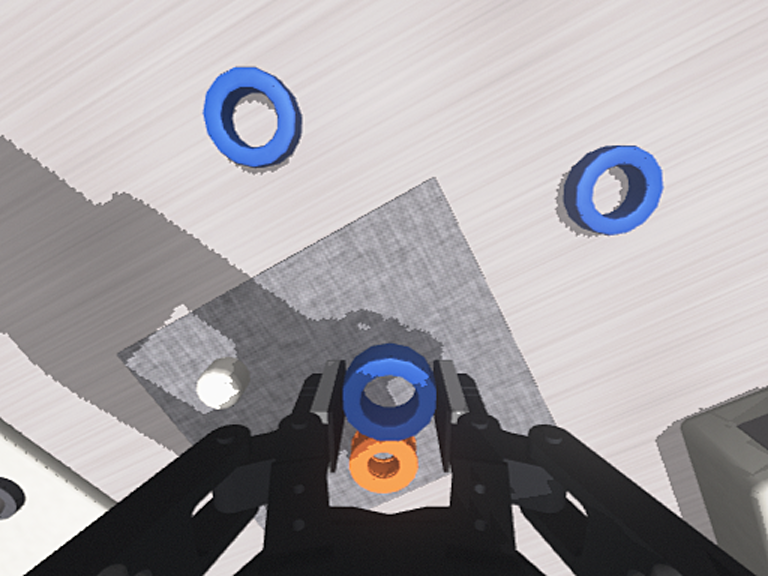

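Spacer is gripped: ring top at tool z -47.6 mm, so its underside is at -33.6 mm, centred within 1 mm. Next I go beside the spindle to measure it with the wrist camera.

```bash
python3 -m jog '[[[-2.25,-3,-0.2,0],[-2.25,-3,-0.2,0],[-2.25,-3,-0.2,0],[-2.25,-3,-0.2,0],[-2.25,-3,-0.2,0]]]'; python3 -m jog '[[[-2.25,-3,0,0],[-2.25,-3,0,0],[-2.25,-3,0,0],[-2.2,-3,0,0],[0,0,0,0]]]'; python3 -m jog '[[[0,0,0,0],[0,0,0,0],[0,0,0,0],[0,0,0,0],[0,0,0,0]]]'
cat > sp.py <<'E'
from h import *
import sys
np.set_printoptions(precision=4,suppress=True)
s=sense(); im=get_image('wrist'); save(im,sys.argv[1])
print(s['eef_pos'],s['ft_force'],s['grip_width'],s['time_s'])
W=cloud(im,s); T=(W-s['eef_pos'])@s['tcp_rot']
x=np.array([.501,-.038])
d=np.hypot(W[...,0]-x[0],W[...,1]-x[1])<.02
for lo,hi in [(.060,.07),(.045,.06),(.03,.045),(.017,.023)]:
    m=d&(W[...,2]>lo)&(W[...,2]<hi)
    if m.sum()>3:
        P=W[m]; print(lo,hi,m.sum(),P.mean(0),np.ptp(P[:,:2],axis=0),cv2.minEnclosingCircle(P[:,:2].astype(np.float32)),P[:,2].max())
        v,u=np.nonzero(m); print('   px',u.min(),u.max(),v.min(),v.max(),'tool mean cm',T[m].mean(0)*100)
E
python3 sp.py w8.png
```

```text
time_s: 6.43
eef_pos: [0.5265, 0.081, 0.0685]
tcp_rot: [[-0.894, 0.448, -0.002], [0.448, 0.894, 0.0], [0.002, -0.001, -1.0]]
ft_force: [0.6, 0.2, 0.1]
grip_width: 0.396
time_s: 6.85
eef_pos: [0.5545, -0.0712, 0.069]
tcp_rot: [[-0.892, 0.453, 0.0], [0.453, 0.892, -0.002], [-0.001, -0.002, -1.0]]
ft_force: [0.0, -0.9, -0.1]
grip_width: 0.4
time_s: 7.27
eef_pos: [0.5537, -0.0635, 0.0693]
tcp_rot: [[-0.895, 0.447, -0.0], [0.447, 0.895, 0.0], [0.001, 0.0, -1.0]]
ft_force: [0.9, 0.2, -1.2]
grip_width: 0.394
[ 0.5537 -0.0635  0.0693] [ 0.8756  0.1511 -1.2372] 0.39417553033177716 7.2667
0.06 0.07 395 [ 0.5004 -0.0345  0.0642] [0.0149 0.0147] ((0.5010112524032593, -0.03463219478726387), 0.007580500561743975) 0.06804656659995278
   px 251 273 132 154 tool mean cm [6.058  0.2189 0.5186]
0.045 0.06 57 [ 0.4982 -0.0333  0.0562] [0.0152 0.0153] ((0.5008805990219116, -0.03456356003880501), 0.008016097359359264) 0.05997249030809104
   px 251 273 130 154 tool mean cm [6.3123 0.2265 1.318 ]
0.03 0.045 20 [ 0.4949 -0.0324  0.0379] [0.0057 0.0131] ((0.49712836742401123, -0.033499825745821), 0.006889665499329567) 0.04441795826723774
   px 252 270 129 135 tool mean cm [6.6458 0.1603 3.1463]
0.017 0.023 594 [ 0.4983 -0.0335  0.0203] [0.0296 0.0296] ((0.5010392069816589, -0.034646425396203995), 0.015083272941410542) 0.022546907091289287
   px 244 279 118 155 tool mean cm [6.2864 0.2131 4.9038]
```

View pics/w8.png

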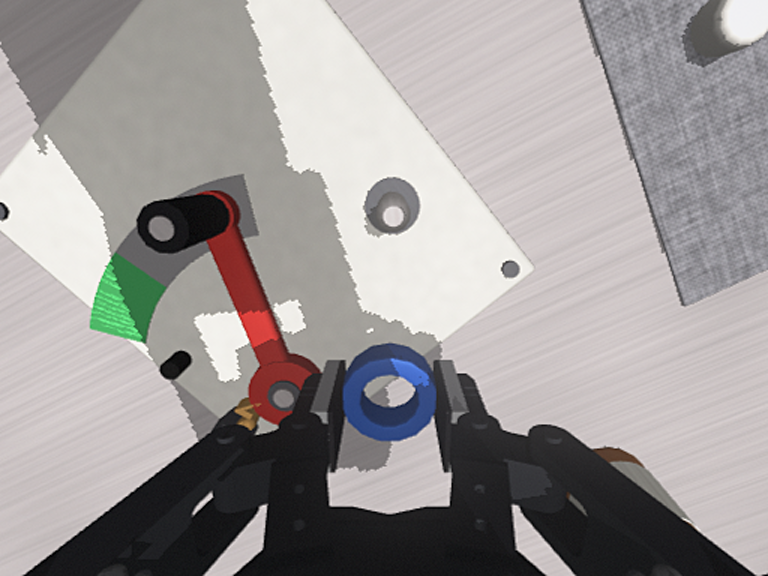

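Wrist view: spindle tip at enlarged (391,215), its shoulder measuring 30.2 mm across at z 0.0203. Its axis is at (0.5010, -0.0346), matching the plate-derived estimate. I move above it and check alignment.

```bash
python3 -m jog '[[[2,0.1,0,0],[2,0.13,0,0],[2,0,0,0],[0,0,0,0],[0,0,0,0]]]';python3 -m jog '[[[0,0,0.4,0],[0,0,0,0],[0,0,0,0],[0,0,0,0],[0,0,0,0]]]'; python3 w.py w9.png | grep blue
```

```text
time_s: 7.73
eef_pos: [0.501, -0.0351, 0.0696]
tcp_rot: [[-0.895, 0.447, 0.0], [0.447, 0.895, -0.0], [-0.0, 0.0, -1.0]]
ft_force: [0.6, -0.6, -0.3]
grip_width: 0.399
time_s: 8.15
eef_pos: [0.5017, -0.0362, 0.0654]
tcp_rot: [[-0.894, 0.448, -0.0], [0.448, 0.894, 0.0], [0.0, -0.0, -1.0]]
ft_force: [0.4, 0.3, 0.0]
grip_width: 0.397
blue [ 228  233   63   61 2128] z 0.11304360314445416 circ 0.50266033411026 -0.035836804658174515 36.09340265393257 ell [ 0.5009 -0.0354  0.113 ] tool cm [ 0.1057  0.0346 -4.765 ]
```

View pics/w9.png

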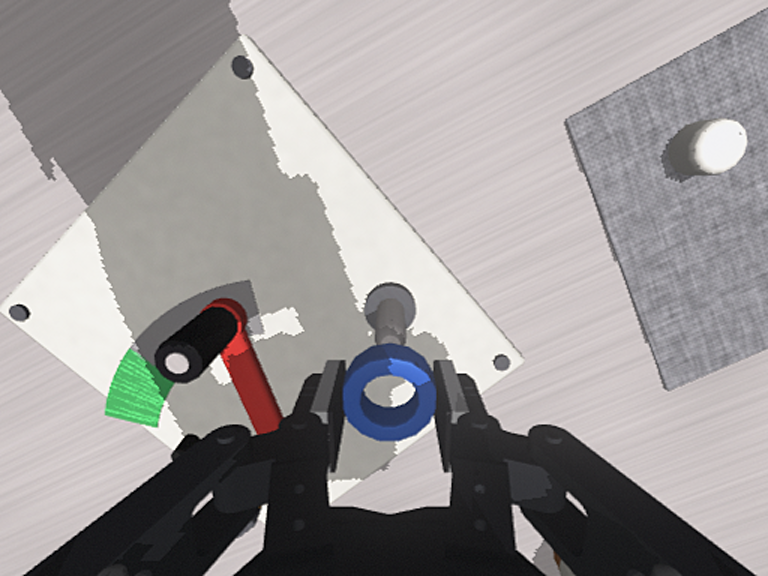

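```bash
python3 -m jog '[[[0.1,0.05,1,0],[0,0,1.5,0],[0,0,1.5,0],[0,0,1,0],[0,0,0,0]]]'; python3 sp.py wa.png|head -1
```

```text
time_s: 8.62
eef_pos: [0.4985, -0.0344, 0.0128]
tcp_rot: [[-0.894, 0.448, -0.005], [0.448, 0.894, 0.001], [0.005, -0.001, -1.0]]
ft_force: [0.4, -0.1, -0.5]
grip_width: 0.395
[ 0.4985 -0.0344  0.0128] [ 0.4186 -0.1271 -0.5375] 0.3947645078973421 8.6167
```

View pics/wa.png

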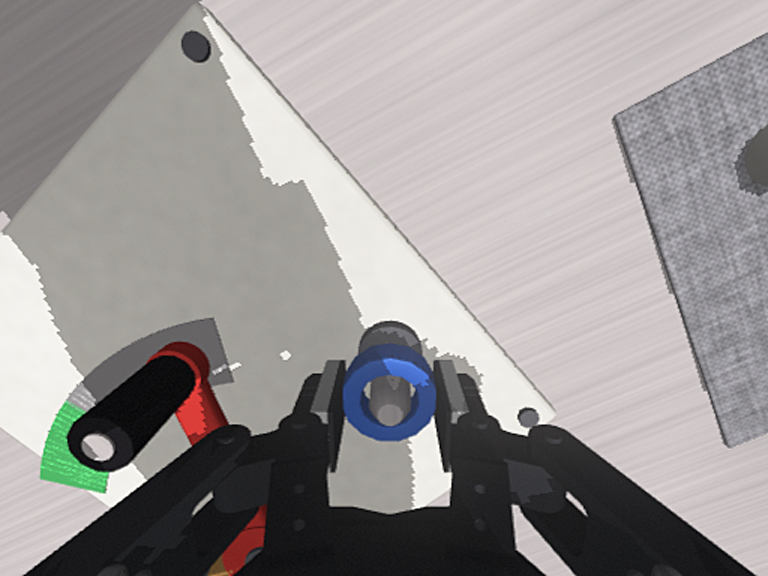

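Spindle tip shows inside the bore at (390,410): the spacer is threaded. Lowering it to the shoulder.

```bash
python3 -m jog '[[[0,0,1,0],[0,0,1,0],[0,0,0.6,0],[0,0,0.2,0],[0,0,0,0]]]';python3 -m jog '[[[0,0,0.1,0],[0,0,0,0],[0,0,0,0],[0,0,0,0],[0,0,0,0]]]'
```

```text
time_s: 9.08
eef_pos: [0.5005, -0.035, -0.0128]
tcp_rot: [[-0.894, 0.448, -0.001], [0.448, 0.894, 0.0], [0.001, -0.0, -1.0]]
ft_force: [0.3, 0.7, -0.1]
grip_width: 0.397
time_s: 9.5
eef_pos: [0.5008, -0.0351, -0.013]
tcp_rot: [[-0.894, 0.448, 0.0], [0.448, 0.894, -0.0], [-0.0, -0.0, -1.0]]
ft_force: [-2.7, -0.2, 6.2]
grip_width: 0.399
```

```bash
python3 -m jog '[[[0,0,0,0],[0,0,0,0],[0,0,-0.5,0],[0,0,-2,0],[0,0,-3,0]]]' 0;python3 -m jog '[[[0,0,-3,0],[-3,1,0,0],[-3,1,0,0],[0,0,0,0],[0,0,0,0]]]'; python3 - <<'E'
from h import *
np.set_printoptions(precision=4,suppress=True)
s=sense(); im=get_image('wrist'); save(im,'wb.png'); W=cloud(im,s)
print(s['eef_pos'],s['time_s'])
hsv=cv2.cvtColor(im['color'],cv2.COLOR_RGB2HSV); m=cv2.inRange(hsv,(105,120,40),(125,255,255))>0
m&=np.hypot(W[...,0]-.501,W[...,1]+.035)<.03
P=W[m]; zt=np.percentile(P[:,2],90); P=P[abs(P[:,2]-zt)<.003]; print(zt,cv2.minEnclosingCircle(P[:,:2].astype(np.float32)))
E
```

```text
time_s: 9.92
eef_pos: [0.4981, -0.0343, 0.0397]
tcp_rot: [[-0.894, 0.448, -0.006], [0.448, 0.894, 0.002], [0.006, -0.001, -1.0]]
ft_force: [-0.5, -0.5, 0.3]
grip_width: 1.003
time_s: 10.33
eef_pos: [0.5644, -0.0444, 0.0718]
tcp_rot: [[-0.894, 0.448, 0.001], [0.448, 0.894, -0.0], [-0.001, 0.0, -1.0]]
ft_force: [-0.6, 0.0, 0.5]
grip_width: 0.999
[ 0.5644 -0.0444  0.0718] 10.3333
0.03507367464236838 ((0.5013611316680908, -0.035121891647577286), 0.01757998950779438)
```

View pics/wb.png

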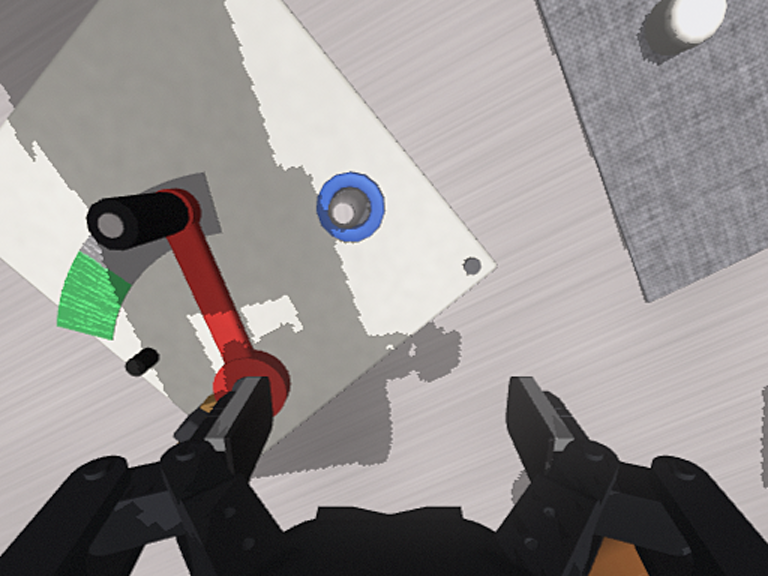

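Spacer top reads z 0.0351 (0.034 expected, and the camera reads about 1 mm high), concentric with the spindle at enlarged (350,208): it is home. Now the pulley.

```bash
python3 -m jog '[[[1.34,3.53,0.3,0],[1.34,3.53,0.3,0],[1.34,3.53,0.3,0],[1.34,3.53,0.3,0],[1.34,3.53,0.3,0]]]';python3 -m jog '[[[1.34,3.53,0,0],[1.34,3.53,0,0],[0,0,0,0],[0,0,0,0],[0,0,0,0]]]'; python3 w.py wc.png | tail -4
```

```text
time_s: 10.8
eef_pos: [0.581, 0.1453, 0.056]
tcp_rot: [[-0.894, 0.449, -0.002], [0.449, 0.894, -0.0], [0.001, -0.001, -1.0]]
ft_force: [1.0, -0.2, 0.1]
grip_width: 1.002
time_s: 11.22
eef_pos: [0.5889, 0.2186, 0.056]
tcp_rot: [[-0.894, 0.447, -0.002], [0.447, 0.894, -0.001], [0.001, -0.001, -1.0]]
ft_force: [0.0, -1.5, -0.8]
grip_width: 0.996
 [-0.0005 -0.3113  0.9503 -0.1767]
 [ 0.      0.      0.      1.    ]]
blue [420   0  47  14 401] z 0.019258088177539767 circ 0.5104660987854004 0.399260938167572 23.782793432474136 ell [0.5097 0.3994 0.0193] tool cm [15.1655 12.6274  3.6696]
orange [ 233  185   54   57 2069] z 0.023931014745371793 circ 0.5918779969215393 0.2180088609457016 45.72664573788643 ell [0.5907 0.2186 0.0239] tool cm [-0.1566  0.0829  3.2027]
```

View pics/wc.png

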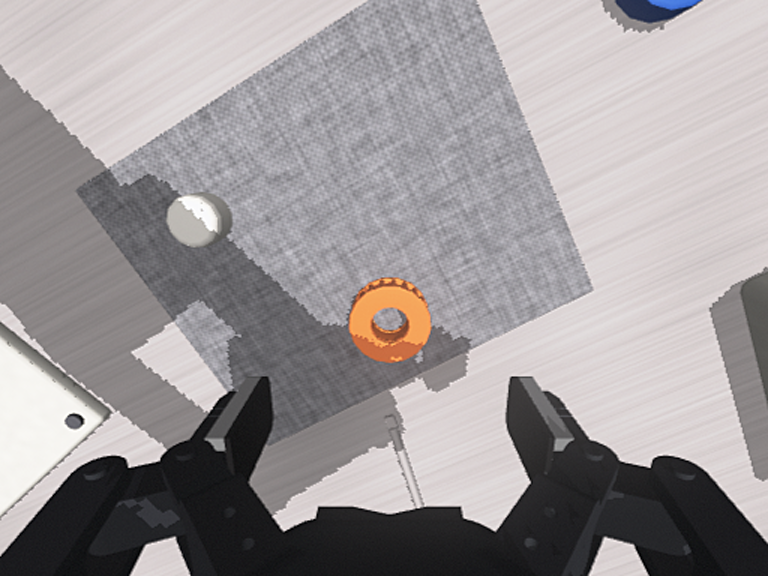

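Pulley at enlarged (390,320), 45.7 mm across, top 23.9 mm (23 expected), in line with the jaws. Descending to grip it.

```bash
python3 -m jog '[[[-0.2,0.08,2.2,0],[0,0,2.5,0],[0,0,2,0],[0,0,1,0],[0,0,0.5,0]]]';python3 -m jog '[[[0,0,0,0],[0,0,0,0],[0,0,0,0],[0,0,0,0],[0,0,0,0]]]' 255;python3 -m jog '[[[0,0,0,0],[0,0,-0.5,0],[0,0,-1.5,0],[0,0,-3,0],[0,0,-3,0]]]'; python3 w.py wd.png | tail -3
```

```text
time_s: 11.68
eef_pos: [0.5908, 0.2169, -0.0275]
tcp_rot: [[-0.893, 0.45, -0.004], [0.45, 0.893, -0.001], [0.003, -0.002, -1.0]]
ft_force: [0.4, 0.4, 0.5]
grip_width: 1.001
time_s: 12.1
eef_pos: [0.5942, 0.219, -0.0233]
tcp_rot: [[-0.894, 0.448, 0.004], [0.448, 0.894, 0.0], [-0.003, 0.002, -1.0]]
ft_force: [-0.7, -0.2, 5.5]
grip_width: 0.501
time_s: 12.52
eef_pos: [0.591, 0.2186, 0.0551]
tcp_rot: [[-0.894, 0.448, -0.003], [0.448, 0.894, -0.0], [0.002, -0.002, -1.0]]
ft_force: [0.4, 0.2, -0.4]
grip_width: 0.505
 [ 0.      0.      0.      1.    ]]
blue [419   0  42  11 262] z 0.018481172741617924 circ 0.5120190978050232 0.397933691740036 17.551617696881294 ell [0.5105 0.3994 0.0185] tool cm [15.2932 12.5617  3.6784]
orange [ 220  213   80   85 5004] z 0.10229809496352518 circ 0.590438187122345 0.2197587639093399 46.59532755613327 ell [0.5882 0.2205 0.1023] tool cm [ 0.3509  0.0431 -4.717 ]
```

View pics/wd.png

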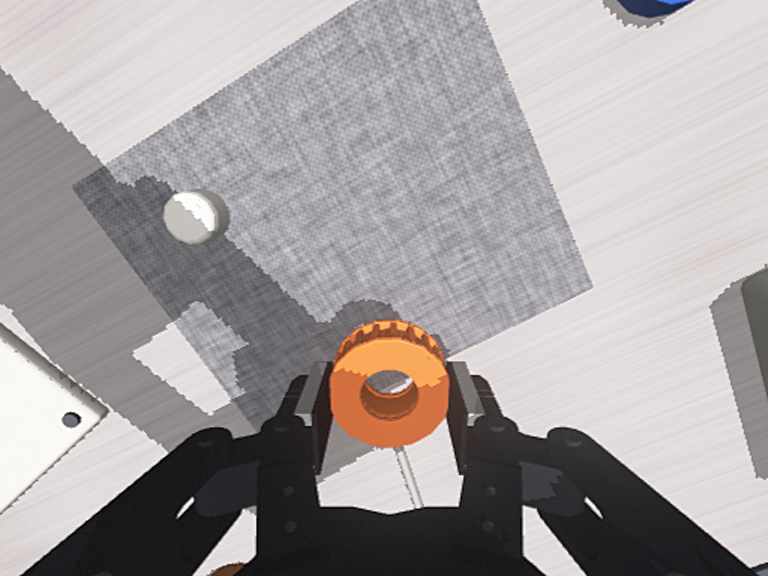

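```bash
python3 -m jog '[[[-0.5,-3.82,-0.3,0],[-0.5,-3.82,-0.3,0],[-0.5,-3.82,-0.3,0],[-0.5,-3.82,-0.3,0],[-0.5,-3.82,0,0]]]';python3 -m jog '[[[-0.5,-3.82,0,0],[-0.5,-3.82,0,0],[0,0,0,0],[0,0,0,0],[0,0,0,0]]]';python3 -m jog '[[[0,0,0.5,0],[0,0,0,0],[0,0,0,0],[0,0,0,0],[0,0,0,0]]]'; python3 w.py we.png | tail -3
```

```text
time_s: 12.98
eef_pos: [0.5291, 0.0355, 0.0683]
tcp_rot: [[-0.894, 0.447, 0.003], [0.447, 0.894, -0.0], [-0.002, 0.001, -1.0]]
ft_force: [1.8, 0.2, -0.8]
grip_width: 0.5
time_s: 13.4
eef_pos: [0.5043, -0.0361, 0.0674]
tcp_rot: [[-0.893, 0.449, 0.001], [0.449, 0.893, -0.0], [-0.001, 0.001, -1.0]]
ft_force: [-0.0, 0.4, 0.1]
grip_width: 0.503
time_s: 13.82
eef_pos: [0.5038, -0.0353, 0.0614]
tcp_rot: [[-0.894, 0.447, -0.0], [0.447, 0.894, 0.0], [0.0, -0.0, -1.0]]
ft_force: [-0.3, -0.1, -1.1]
grip_width: 0.504
blue [237 193  43  25 466] z 0.03501173606206106 circ 0.5011292695999146 -0.03453894332051277 34.314628690481186 ell [ 0.4998 -0.034   0.035 ] tool cm [ 0.4187 -0.0547  2.6348]
orange [225 213  67  23 286] z 0.0921580403055453 circ 0.4930034279823303 -0.029844345524907112 38.85340318083763 ell [ 0.486  -0.0327  0.0922] tool cm [ 1.7104 -0.5611 -3.0794]
orange [ 220  224   79   74 3987] z 0.10859189368397652 circ 0.5027174949645996 -0.0341162383556366 45.9296889603138 ell [ 0.5009 -0.0334  0.1086] tool cm [ 0.348   0.0461 -4.7233]
```

View pics/we.png

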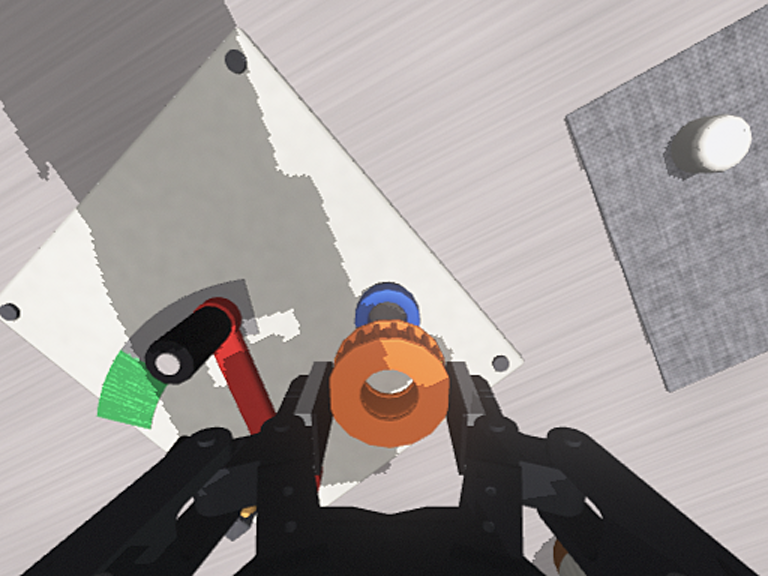

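```bash
python3 -m jog '[[[0.1,-0.1,0.5,0],[0,0,1,0],[0,0,1,0],[0,0,1,0],[0,0,0,0]]]'; python3 sp.py wf.png|head -1
```

```text
time_s: 14.28
eef_pos: [0.5001, -0.0359, 0.0235]
tcp_rot: [[-0.894, 0.448, -0.005], [0.448, 0.894, 0.001], [0.005, -0.001, -1.0]]
ft_force: [-0.4, -0.5, -0.8]
grip_width: 0.504
[ 0.5001 -0.0359  0.0235] [-0.4336 -0.4999 -0.7952] 0.5044077994489031 14.2833
```

View pics/wf.png

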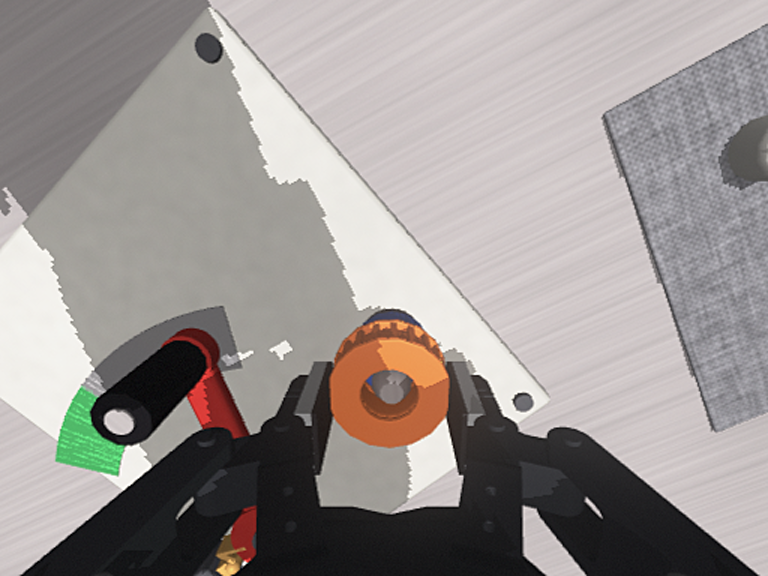

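Spindle tip shows inside the pulley bore at (395,385), and no contact force. Lowering onto the spacer.

```bash
python3 -m jog '[[[0,0,0.8,0],[0,0,0.6,0],[0,0,0.4,0],[0,0,0.1,0],[0,0,0,0]]]';python3 -m jog '[[[0,0,0.1,0],[0,0,0,0],[0,0,0,0],[0,0,0,0],[0,0,0,0]]]'
```

```text
time_s: 14.75
eef_pos: [0.5024, -0.0365, 0.0077]
tcp_rot: [[-0.894, 0.448, -0.001], [0.448, 0.894, 0.0], [0.0, -0.0, -1.0]]
ft_force: [-4.0, 0.4, 4.3]
grip_width: 0.506
time_s: 15.17
eef_pos: [0.5025, -0.0365, 0.0076]
tcp_rot: [[-0.894, 0.448, -0.0], [0.448, 0.894, -0.0], [0.0, -0.0, -1.0]]
ft_force: [-5.3, 1.1, 12.6]
grip_width: 0.504
```

```bash
python3 -m jog '[[[0,0,0,0],[0,0,0,0],[0,0,-0.5,0],[0,0,-2,0],[0,0,-3,0]]]' 0;python3 -m jog '[[[0,0,-1.5,0],[-3,1,0,0],[-3,1,0,0],[0,0,0,0],[0,0,0,0]]]'; python3 - <<'E'
from h import *
np.set_printoptions(precision=4,suppress=True)
s=sense(); im=get_image('wrist'); save(im,'wg.png'); W=cloud(im,s)
print(s['eef_pos'],s['time_s'])
hsv=cv2.cvtColor(im['color'],cv2.COLOR_RGB2HSV); m=cv2.inRange(hsv,(8,150,120),(20,255,255))>0
m&=np.hypot(W[...,0]-.501,W[...,1]+.035)<.035
P=W[m]; zt=np.percentile(P[:,2],90); P=P[abs(P[:,2]-zt)<.003]; print(zt,cv2.minEnclosingCircle(P[:,:2].astype(np.float32)))
A=np.c_[P[:,:2]-P[:,:2].mean(0),np.ones(len(P))]; print('tilt',np.linalg.lstsq(A,P[:,2],rcond=None)[0])
# roller top
m=(hsv[...,2]<140)&(W[...,2]>.07)&(W[...,2]<.085)&(np.hypot(W[...,0]-.462,W[...,1]+.12)<.03)
P=W[m]; print('roller',m.sum(),cv2.minEnclosingCircle(P[:,:2].astype(np.float32)),np.median(P[:,2]))
E
```

```text
time_s: 15.58
eef_pos: [0.4998, -0.0357, 0.0596]
tcp_rot: [[-0.894, 0.448, -0.006], [0.448, 0.894, 0.002], [0.006, -0.001, -1.0]]
ft_force: [1.2, -0.0, -0.0]
grip_width: 1.0
time_s: 16.0
eef_pos: [0.5661, -0.0458, 0.0765]
tcp_rot: [[-0.894, 0.448, 0.0], [0.448, 0.894, -0.0], [-0.0, 0.0, -1.0]]
ft_force: [-0.0, 0.6, -0.2]
grip_width: 1.001
[ 0.5661 -0.0458  0.0765] 16.0
0.05509871447825905 ((0.5015877485275269, -0.03543403744697571), 0.022558676078915596)
tilt [0.0008 0.002  0.0543]
roller 1121 ((0.46192124485969543, -0.12044575810432434), 0.011553050950169563) 0.07819929108800355
```

View pics/wg.png

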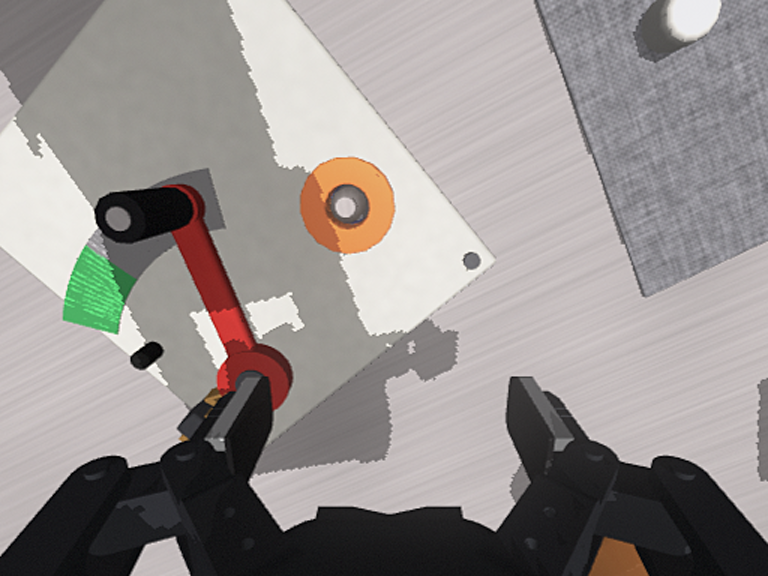

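Pulley top reads z 0.0545 (0.054 expected), no tilt, concentric with the spindle at enlarged (347,206): it is home. Next I check the stop post at enlarged (147,355) and the green zone before the roller push.

```bash
python3 - <<'E'
from h import *
np.set_printoptions(precision=4,suppress=True)
s=sense(); im=get_image('wrist'); W=cloud(im,s)
piv=np.array([.5702,-.1407])
for u,v in [(94,238),(98,236),(103,233),(106,231),(89,242)]: 
    d=W[v,u,:2]-piv; print(u,v,W[v,u],'r',np.hypot(*d),'ang',np.arctan2(d[1],d[0])%6.283-2.960)
hsv=cv2.cvtColor(im['color'],cv2.COLOR_RGB2HSV); m=cv2.inRange(hsv,(50,120,40),(75,255,255))>0
P=W[m]; P=P[P[:,2]<.02]; d=P[:,:2]-piv; a=np.arctan2(d[:,1],d[:,0])%6.283-2.960
print('green ang',np.percentile(a,[1,99]),'r',np.percentile(np.hypot(*d.T),[1,99]))
m=cv2.inRange(hsv,(0,150,60),(6,255,255))>0
P=W[m]; P=P[(P[:,2]>.025)&(P[:,2]<.04)]
# hub
d=np.hypot(*(P[:,:2]-piv).T); H=P[d<.03]; print('hub',cv2.minEnclosingCircle(H[:,:2].astype(np.float32)))
# target tool shift
R=s['tcp_rot']; w=np.r_[np.array([.4615,-.1205])-s['eef_pos'][:2],0]
print('tool cm',R.T@w*100, s['eef_pos'])
E
```

```text
94 238 [ 0.5241 -0.1917  0.0294] r 0.06877855302313216 ang 1.0167142881706548
98 236 [ 0.5246 -0.1903  0.0255] r 0.0674019186100041 ang 1.0090780283962917
103 233 [ 0.5251 -0.1897  0.0186] r 0.06659572423501428 ang 1.0091787933375822
106 231 [ 0.5254 -0.1896  0.0138] r 0.06632151488072226 ang 1.0101786322041484
89 242 [ 0.5254 -0.1988  0.0287] r 0.07340717920624279 ang 1.0952803886281552
green ang [0.5827 1.0049] r [0.0938 0.1265]
hub ((0.565807580947876, -0.13987098634243011), 0.025751205161213875)
tool cm [  5.8625 -11.3431   0.0094] [ 0.5647 -0.0454  0.0761]
```

```bash
python3 -m jog '[[[1.46,-2.84,0,0],[1.46,-2.84,0,0],[1.46,-2.84,0,0],[1.46,-2.84,0,0],[0,0,0,-0.09]]]' 115;python3 -m jog '[[[0,0,0,-0.09],[0,0,0,-0.1],[0,0,0,0],[0,0,0,0],[0,0,0,0]]]'; python3 - <<'E'
from h import *
np.set_printoptions(precision=4,suppress=True)
s=sense(); im=get_image('wrist'); save(im,'wh.png'); W=cloud(im,s)
hsv=cv2.cvtColor(im['color'],cv2.COLOR_RGB2HSV)
m=(hsv[...,2]<160)&(W[...,2]>.07)&(W[...,2]<.085)&(np.hypot(W[...,0]-.462,W[...,1]+.12)<.025)
P=W[m]; c=cv2.minEnclosingCircle(P[:,:2].astype(np.float32)); print('roller',m.sum(),c,np.median(P[:,2]))
print(s['tcp_rot'].T@(np.r_[c[0],.078]-s['eef_pos'])*100)
E
```

```text
time_s: 16.52
eef_pos: [0.4568, -0.1219, 0.0756]
tcp_rot: [[-0.93, 0.368, -0.004], [0.368, 0.93, 0.001], [0.004, -0.001, -1.0]]
ft_force: [0.8, -0.5, 0.1]
grip_width: 0.553
time_s: 16.93
eef_pos: [0.4615, -0.1205, 0.0764]
tcp_rot: [[-0.983, 0.186, -0.0], [0.186, 0.983, 0.0], [0.0, 0.0, -1.0]]
ft_force: [-0.3, -0.4, -0.1]
grip_width: 0.547
roller 768 ((0.4616636335849762, -0.12046179175376892), 0.011150791309773922) 0.07827444240437936
[-0.0191  0.0065 -0.1581]
```

View pics/wh.png

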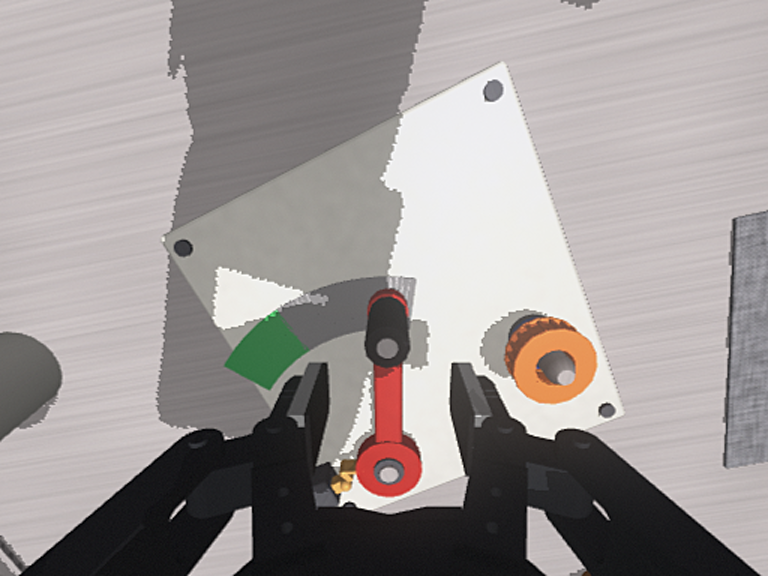

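Roller top at enlarged (388,348), measured 0.2 mm off the tool axis, with the arm in line with tool x. Descending and pinching.

```bash
python3 -m jog '[[[0,0,1.5,0],[0,0,2,0],[0,0,1.8,0],[0,0,0.8,0],[0,0,0.3,0]]]';python3 -m jog '[[[0,0,0,0],[0,0,0,0],[0,0,0,0],[0,0,0,0],[0,0,0,0]]]' 255; python3 w.py wi.png|head -1
```

```text
time_s: 17.4
eef_pos: [0.4606, -0.12, 0.011]
tcp_rot: [[-0.983, 0.184, -0.003], [0.184, 0.983, 0.002], [0.003, 0.001, -1.0]]
ft_force: [-0.5, -0.5, 0.8]
grip_width: 0.548
time_s: 17.82
eef_pos: [0.4625, -0.1215, 0.0133]
tcp_rot: [[-0.983, 0.184, 0.001], [0.184, 0.983, -0.001], [-0.001, -0.001, -1.0]]
ft_force: [-1.7, -3.0, 2.0]
grip_width: 0.245
[ 0.4625 -0.1215  0.0133] [-1.7308 -2.9512  1.9775] 0.24500402535831442 17.8167 79.40802761556911
```

View pics/wi.png

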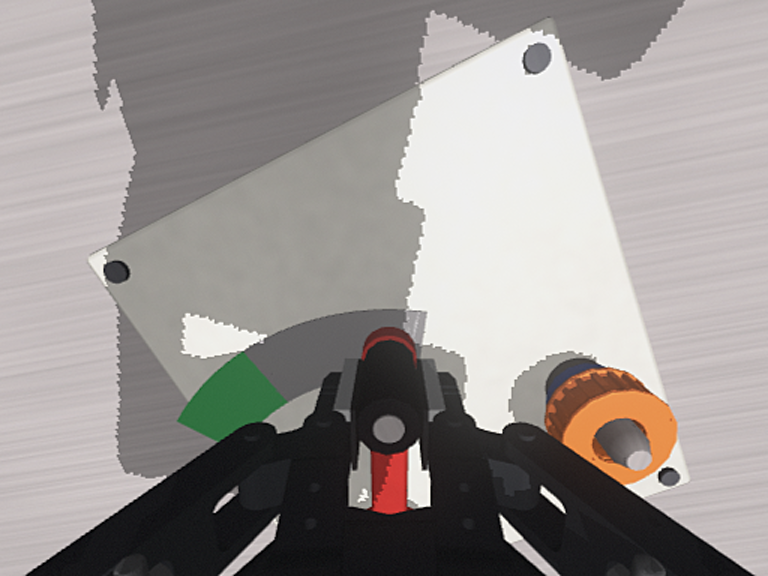

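Roller is pinched at enlarged (390,425), opening 0.245 ≈ 21 mm. Now I swing it along the arc, turning with the arm.

```bash
python3 -m jog '[[[-0.03,-0.8,0,-0.073],[-0.03,-0.8,0,-0.073],[-0.03,-0.8,0,-0.073],[-0.03,-0.8,0,-0.073],[-0.03,-0.8,0,-0.073]]]'; cat > r.py <<'E'
from h import *
s=sense(); d=s['eef_pos'][:2]-np.array([.5702,-.1407]); print('r',np.hypot(*d),'tensioner',np.arctan2(d[1],d[0])%6.2832-2.960,'F',s['ft_force'],s['grip_width'],'yaw',np.degrees(np.arctan2(s['tcp_rot'][1,1],s['tcp_rot'][0,1])))
E
python3 r.py
```

```text
time_s: 18.28
eef_pos: [0.4617, -0.1586, 0.013]
tcp_rot: [[-0.983, -0.182, -0.0], [-0.182, 0.983, 0.004], [-0.0, 0.004, -1.0]]
ft_force: [-1.4, 9.5, 8.5]
grip_width: 0.239
r 0.1099186243923057 tensioner 0.34516177468294496 F [-1.39908967  9.49572464  8.48643658] 0.2394411620464084 yaw 100.50644293936159
```

```bash
python3 -m jog '[[[-0.03,-0.8,0,-0.073],[-0.03,-0.8,0,-0.073],[-0.03,-0.8,0,-0.073],[-0.03,-0.8,0,-0.073],[-0.03,-0.8,0,-0.073]]]'; python3 r.py;  python3 -m jog '[[[0,0,0,0],[0,0,0,0],[0,0,0,0],[0,0,0,0],[0,0,0,0]]]'; python3 r.py; python3 w.py wj.png|head -1; python3 - <<'E'
from h import *
save(get_image('scene'),'sj.png',(200,120,340,225),5.5)
save(get_image('top'),'tj.png',(140,150,340,270),4)
E
```

```text
time_s: 18.7
eef_pos: [0.4746, -0.1956, 0.0128]
tcp_rot: [[-0.853, -0.522, -0.004], [-0.522, 0.853, 0.005], [0.001, 0.006, -1.0]]
ft_force: [-8.0, 9.2, 12.9]
grip_width: 0.239
r 0.11022797652663939 tensioner 0.7028946228929054 F [-7.99881636  9.16146522 12.87326502] 0.2387126591963217 yaw 121.44946538041829
time_s: 19.12
eef_pos: [0.4745, -0.1953, 0.0128]
tcp_rot: [[-0.855, -0.519, -0.004], [-0.519, 0.855, 0.004], [0.001, 0.006, -1.0]]
ft_force: [-7.7, 8.2, 12.7]
grip_width: 0.24
r 0.11020727465557695 tensioner 0.6998241870428648 F [-7.67148343  8.21885796 12.65158616] 0.2402891209993528 yaw 121.24436294567782
[ 0.4745 -0.1953  0.0128] [-7.6715  8.2189 12.6516] 0.2402891209993528 19.1167 121.24436294567782
```

View pics/wj.png

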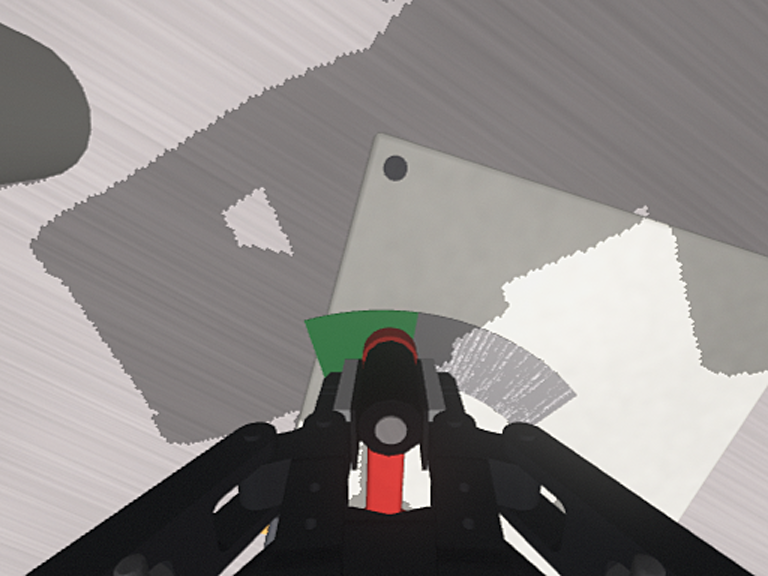

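View pics/sj.png

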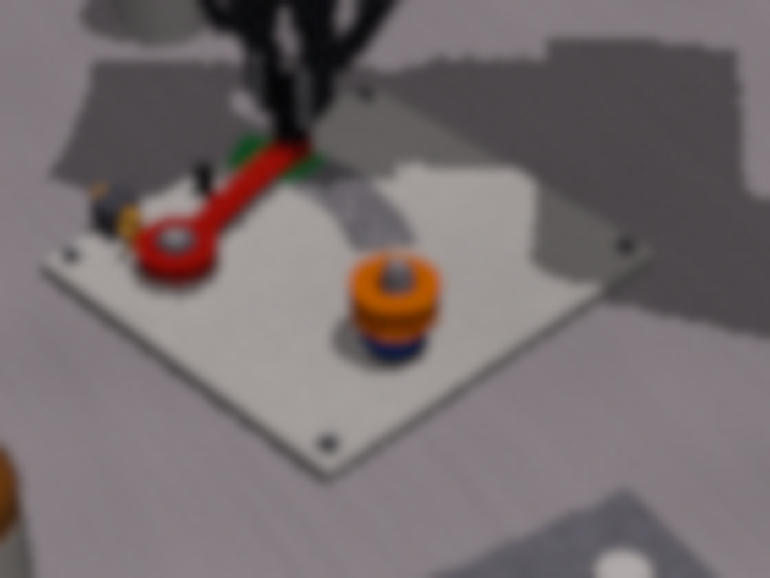

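View pics/tj.png

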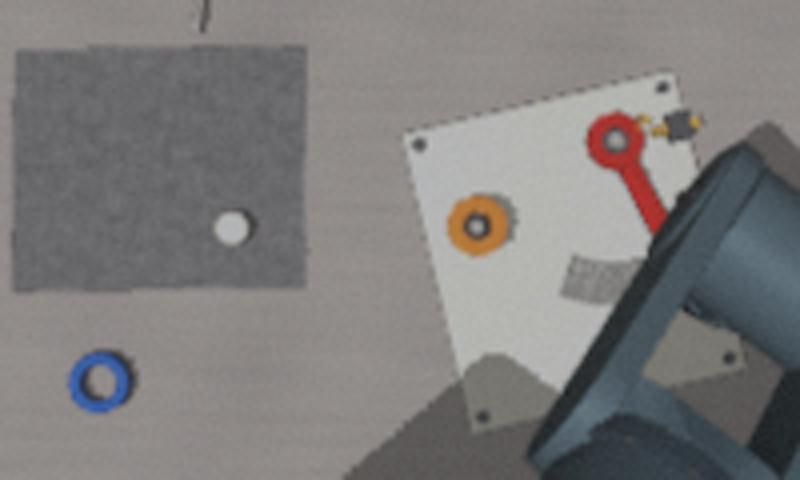

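Wrist view: roller at enlarged (390,428), with the green/grey border at column 415, so the roller's trailing edge is near the border at tensioner ≈ 0.70. I nudge to about 0.75 so the whole roller is over green, clear of the stop at 0.85.

```bash
python3 -m jog '[[[-0.01,-0.2,0,-0.02],[-0.01,-0.2,0,-0.02],[0,-0.15,0,-0.01],[0,0,0,0],[0,0,0,0]]]'; python3 -m jog '[[[0,0,0,0],[0,0,0,0],[0,0,0,0],[0,0,0,0],[0,0,0,0]]]'; python3 -m jog '[[[0,0,0,0],[0,0,0,0],[0,0,0,0],[0,0,0,0],[0,0,0,0]]]'; python3 r.py; python3 w.py wk.png|head -1; python3 - <<'E'
from h import *
im=get_image('top'); save(im,'tk.png',(60,80,400,270),2.3); s=sense()
sc=get_image('scene');W=cloud(sc)
hsv=cv2.cvtColor(sc['color'],cv2.COLOR_RGB2HSV)
for nm,lo,hi in [('blue',(105,120,30),(125,255,255)),('orange',(8,150,90),(20,255,255))]:
    m=(cv2.inRange(hsv,lo,hi)>0)&(np.hypot(W[...,0]-.501,W[...,1]+.035)<.035); P=W[m]; print(nm,m.sum(),np.percentile(P[:,2],[5,50,95]))
for o in ['cap','driver','bottle','jar','beaker']:
    print(o,[(np.round(r['rect']),round(r['conf'],2)) for r in spot_in('top',o)[:1]])
E
```

```text
time_s: 19.68
eef_pos: [0.4773, -0.2, 0.0128]
tcp_rot: [[-0.828, -0.561, -0.004], [-0.561, 0.828, 0.004], [0.001, 0.006, -1.0]]
ft_force: [-9.1, 7.0, 13.7]
grip_width: 0.238
time_s: 20.1
eef_pos: [0.4772, -0.1999, 0.0128]
tcp_rot: [[-0.828, -0.561, -0.004], [-0.561, 0.828, 0.004], [0.001, 0.006, -1.0]]
ft_force: [-9.0, 7.2, 13.3]
grip_width: 0.238
time_s: 20.52
eef_pos: [0.4772, -0.1999, 0.0128]
tcp_rot: [[-0.828, -0.561, -0.004], [-0.561, 0.828, 0.004], [0.001, 0.006, -1.0]]
ft_force: [-9.7, 7.4, 14.0]
grip_width: 0.241
r 0.11024544548921604 tensioner 0.7483148716796673 F [-9.74873003  7.38084193 13.96535137] 0.24081406912850659 yaw 124.116980834507
[ 0.4772 -0.1999  0.0128] [-9.7487  7.3808 13.9654] 0.24081406912850659 20.5167 124.116980834507
blue 12 [0.01973314 0.02386323 0.02641258]
orange 163 [0.03727625 0.05192115 0.0542623 ]
cap [(array([293., 118., 313., 142.]), 0.5)]
driver [(array([193., 102., 205., 139.]), 0.68)]
bottle [(array([233., 112., 255., 138.]), 0.96)]
jar [(array([292., 119., 314., 142.]), 0.91)]
beaker [(array([370., 212., 388., 233.]), 0.82)]
```

View pics/wk.png

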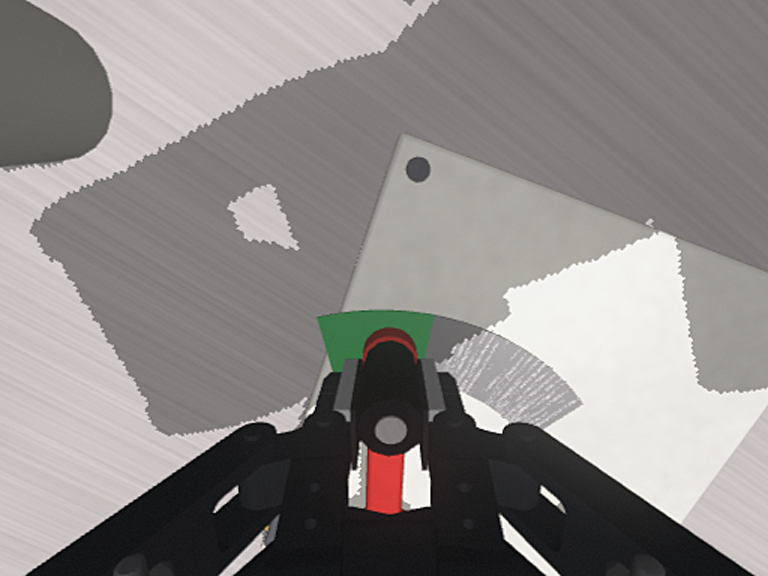

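View pics/tk.png

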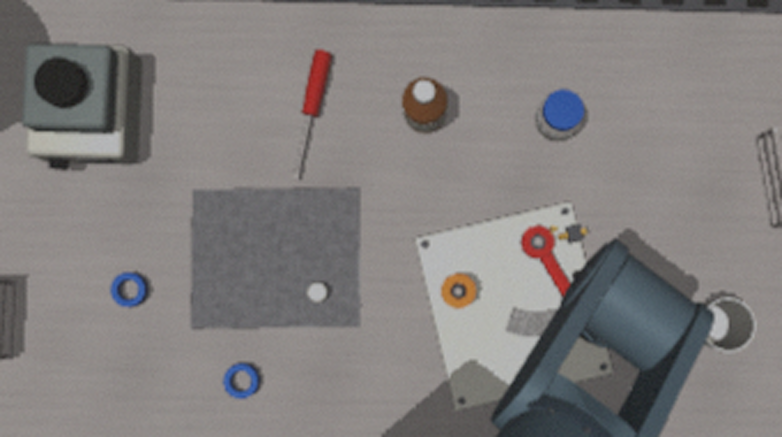

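Wrist view: the roller at (390,428) is now wholly within the green band, whose border is at column 433. Tensioner ≈ 0.748 and forces are steady. Top view: cap, driver, bottle, jar and beaker are where they were. Handing in.

```bash
python3 -c "
from cell import sign_off; print(sign_off())"
```

```text
the job is handed in; nothing more can be done
None
```

The job is handed in at about 21 s of the 61 s allowed. The spacer and then the pulley are fully home on the spindle, and the gripper is holding the roller over the green zone.

- **Spacer:** I used the smallest of the three blue rings, the one on the mat, which measured about 35–36 mm across. On the spindle its top read 35.1 mm above the table, against 34 expected. Heights from this camera came out about 1 mm high throughout.
- **Pulley:** its top read 54–55 mm, against 54 expected, with no tilt and centred on the spindle.
- **Roller:** it was swung back to a tensioner angle of about 0.75 rad, past the click at 0.52. The last wrist picture shows the whole roller over the green band. The angle comes from the gripper's position. Wrist force was steady at about 18 N.
- **Left alone:** in the last top picture the cap, screwdriver, bottle, jar and beaker are where they were.

**Checks that disagreed:**
- The real fingertips sit 33 to 40 mm behind the reported TCP. My first grasp therefore closed on air above the spacer without moving it, and I allowed for the offset afterwards.
- In the last check the network's "cap" hit was really the jar, and the arm half hid the beaker. I judged both of those by eye in the picture.
- I did not see the pawl click directly; that it has clicked follows only from the angle.

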